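# Gauge a turned shaft and show its polished end to the inspection camera

### The arm

A 6-joint arm with a two-finger parallel gripper is mounted at the origin on the work surface. World frame = base frame: x ahead of the robot, y to its left, z up, the work surface at z = 0. Lengths are in m, angles in rad, forces in N, time in s.
With the tool pointing down it reaches from about 0.425 to 0.95 m from the base axis. Payload 3.5 kg.
Tool frame: the origin (TCP) lies at the very end of the fingers, on their centre line; the grasp point (between the pads) lies 19 mm behind it; z points along the fingers, y is the line along which they close (so a half turn about z gives the same grasp; the last joint's range is limited). The gripper opens to 85 mm and grips with 20 to 120 N. Pads are 22 mm wide; open, the fingers measure 114 mm over their backs; the gripper's body (76 mm by 85 mm) begins 54 mm behind the grasp point. The pads swing forward as they close: fully open they stand 13 mm farther back than shut.
Start: joints at [-1.473, 0.286, 1.577, -0, 1.279, -0.15], TCP at [0.166, -0.654, 0.231] pointing down, gripper open.
Joint ranges: [-2.77, 2.77], [-0.9, 2.22], [0.21, 2.48], [-1.53, 4.67], [0.24, 2.81], [-2.84, 2.84]. Speed limits (rad/s): [2.79, 2.79, 3.14, 3.14, 3.14, 3.14].

### API

Orientations are given as a unit quaternion [x, y, z, w].
In Python, from plant import ctrl gives the robot as it stands.
- The arm moves only by the shell command python3 inch.py 'ROWS' [FORCE]. ROWS is a JSON list of rows, 1 to 10 of them, each of 7 numbers: dx, dy, dz in m, then a rotation vector rx, ry, rz in rad, then the opening from 0.0 (shut) to 1.0 (fully open); each row is the pose to reach, as a shift and turn from the pose commanded when the command began, along the tool's axes at that moment; what a row does not reach only later rows make up. A row lasts 1/8 s, in which the tool goes at most 0.0625 m and 0.188 rad, less where a joint would pass 70% of its speed; a pose out of reach is approached as far as the arm can. The fingers move at their own pace and stop on an object; FORCE is the grip in N (left out, the last holds). Time passes only in rows, so rows that do not move let the fingers close. It prints the time, the measured TCP pose, the force, the opening and the grip force at its end.
- ctrl.get_state(): the state, without advancing time (a new reading comes with each control period).
- ctrl.read_camera(name): name is "scene" or "top"; returns a dict with "pixels" (420x560x3 uint8, red, green, blue), "camera_matrix" (3x3 intrinsics, pixels), "xyz" and "orientation" of the camera in the world. Camera axes: x right, y down, z forward; pixel columns grow to the right and rows downward; lengths in m; the calibration is good to about 2 mm. A picture is of the moment at which its call begins. There is no depth.
- ctrl.sign_off(): hands the job in; it is judged then, once.
The state is a dict: "time": time; "qpos": joint angles; "dq": joint speeds; "joint_efforts": joint torques, N m; "eef_pos": TCP position; "tcp_rot": TCP orientation; "contact_force": force on the tool from outside, world axes, zero at the start; "wrist_torque": the same for the moment, N m; "opening": opening from 0.0 (shut) to 1.0 (fully open); "finger_force": force on a finger pad.
Only numpy, scipy, OpenCV 4.12 (cv2) and the standard library are available. Lean on these libraries where they do the work, as an engineer would, in place of code of your own. Each camera call takes 0.05 s, during which the arm holds its last target. There are 200 camera calls.

### The job

Gauge the brass shaft lying in the blue bench gauge: slide the jaw gently by its orange post until the shaft is nipped firmly between jaw and anvil (push with about 8 N) and keep pushing for half a second, then slide the jaw back some 30 mm and let go of it. Pick the shaft out and hold it up to the inspection camera, polished (blue-banded) end squarely facing the lens, centred on the lens axis and 70 mm from the lens, and finish there still holding it still in the air. Do not touch the camera or knock the other things on the bench about.

Things in the scene. Friction and masses are not known exactly. Their poses are not given: they have to be found in the camera images.
- gauge: Bench gauge, fixed: blue base 210 x 70 x 14 mm. Origin: centre of its underside. x: along the slide, from grey anvil to jaw; z up. Anvil (68 mm high) face at x = -70 mm. The shaft lies along x at y = 0, axis 50 mm up, on two dark V-rests 4 mm thick at x = -53 and -7 mm, lower than its mid height: between them (42 mm) its sides are free down to the base.
- jaw (a joint): Slide of the grey jaw, in m: 0 = fully open (135 mm between jaw face and anvil face), grows as the jaw moves towards the anvil (gauge -x); free gap = 0.135 - value. With the 75 mm shaft nipped it reads 0.060. It slides with about 1 N of friction (the shaft in its rests resists with 1 to 2 N more) and stays where it is left.
- jaw_grip (a point): Point to grip on the jaw's orange post: on the post's axis, 95 mm above the bench. The post is 20 x 20 mm (sides along the gauge's x and y) and stands from 65 to 112 mm above the bench; the jaw block below it is 30 mm (x) by 44 mm (y). The post's axis is 15 mm behind the jaw face.
- shaft: Turned brass shaft, loose, 75 x 20 mm diameter, 170 g, with a dark 14 mm journal, 11 mm long, at one end. Origin: on the axis at mid length (balance point). x: along the axis to the polished end, beside which is a blue band. It starts in the V-rests, journal 2 to 5 mm short of the anvil, polished end towards the jaw, which pushes it along until it meets the anvil.
- polished_end (a point): Centre of the shaft's polished end face, 37.5 mm from the shaft's origin along its x.
- camera: Inspection camera fixed on a stand: white housing, white ring light 54 mm across, black lens 36 mm across. Origin: centre of the lens front, 265 mm above the bench. It looks along its own -x, which points towards the robot's side and 0.42 rad (24 degrees) below the horizontal; y is level. The ring light starts 8 mm behind the lens front.
- camera_stand: The camera's stand, fixed: dark base plate 130 x 130 x 16 mm and a steel column 346 mm high behind the camera. Origin: on the bench, 35 mm beyond the point below the lens front; base plate centre 20 mm and column 55 mm farther along its +x. Its -x is the level heading of the camera.
- view_point (a point): The point in the air on the lens axis, 70 mm in front of the lens (camera x = -70 mm, about 236 mm above the bench), where the centre of the polished end must be held.
- joystick_console: White stage-control console, fixed, 150 x 100 x 30 mm with a black stick up to 84 mm high, 40 mm from its centre towards its +x. Origin: centre of the underside.
- bottle: Amber bottle with white cap, loose, 56 mm diameter, 130 mm high. Origin: centre of the underside.
- mount_black: Black resin specimen mount, loose, 32 mm diameter, 20 mm high. Origin: centre of the underside.
- mount_green: Green resin specimen mount, loose, 32 mm diameter, 20 mm high. Origin: centre of the underside.
- spacer: Aluminium spacer ring, loose, 40 mm outside, 24 mm inside diameter, 12 mm high. Origin: centre of the underside.
- screwdriver: Screwdriver lying on the bench, loose, along its x with the handle to -x, under 35 mm high.

How it is judged:
By the outcome, as a careful person would: the job done as asked, in the order asked, and still so for the second after the job is handed in, while the arm keeps its last pose, push and grip.
It also fails if it takes over 58 s, if anything falls off the work surface, if the arm or the gripper's body presses on something with over 40 N, if the wrist force passes 120 N, or if a joint passes its speed limit or range.

## Working session

There is one attempt and no reset: what is moved stays moved. The work goes in short steps, Python scripts to look and compute and a shell command to move; the robot and the scene stay as the last step left them, time stands still between calls to the robot, and variables do not carry over. Pictures are saved under pics/ and viewed, at most 10 in all, crops included, and the job is handed in when it is done.

```bash
ls; mkdir -p pics
python3 - <<'E'
from plant import ctrl
import cv2,json
for n in("scene","top"):
    c=ctrl.read_camera(n); cv2.imwrite(f"pics/{n}0.png",c["pixels"][:,:,::-1])
    print(n,c["camera_matrix"],c["xyz"],c["orientation"])
print(ctrl.get_state())
E
```

```text
inch.py
pics
plant.py
scene [[430.73433532   0.         272.82743475]
 [  0.         430.73433532 208.99871745]
 [  0.           0.           1.        ]] [ 1.11113897 -0.63642179  0.70802091] [ 0.81119796  0.34597259 -0.17469055 -0.43788589]
top [[426.16753635   0.         292.11307667]
 [  0.         426.16753635 208.62519695]
 [  0.           0.           1.        ]] [ 0.45709006 -0.05567987  1.30385043] [-0.70512085  0.70738846 -0.03126758  0.03779529]
{'time': 0.1, 'qpos': array([-1.47303146e+00,  2.87077476e-01,  1.57805674e+00, -7.53623152e-09,
        1.27863919e+00, -1.50034476e-01]), 'dq': array([ 0.00067583, -0.00109696, -0.00268023,  0.00080421, -0.00094642,
       -0.00173665]), 'joint_efforts': array([ 5.45785224e-04, -4.07298553e+01, -2.93700206e+01, -1.66691593e-04,
        3.41822131e-03, -4.20981777e-06]), 'eef_pos': array([ 0.16550353, -0.65376231,  0.2300711 ]), 'tcp_rot': array([ 9.92333659e-01,  1.23582845e-01,  2.84899067e-05, -1.09000356e-03]), 'contact_force': array([-0.44953902, -0.19875446, -0.29683618]), 'wrist_torque': array([-0.02744937, -0.02597013,  0.00264001]), 'finger_force': 0.0, 'opening': 1.002391405072445}
```

View pics/scene0.png

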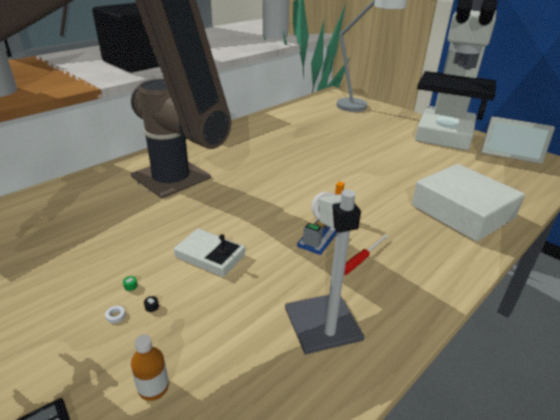

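View pics/top0.png

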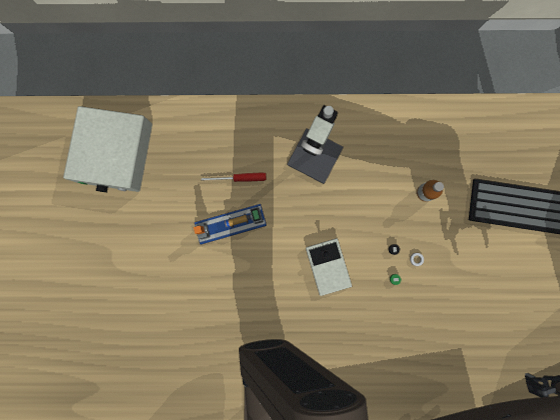

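The top view shows the gauge at about (230,224) with the orange post at (200,230), and the inspection camera at about (318,135). In the scene view the camera partly hides the gauge, with the post at (340,188). I'll enlarge both.

Run:
```python
import cv2,numpy as np
t=cv2.imread("pics/top0.png");s=cv2.imread("pics/scene0.png")
r=lambda im,x,y,w,h,k:cv2.resize(im[y:y+h,x:x+w],None,fx=k,fy=k,interpolation=cv2.INTER_CUBIC)
# top gauge crop 190..280,195..255 x8 ; 
cv2.imwrite("pics/c1.png",r(t,185,195,95,60,8))
a=r(t,280,95,70,95,6); b=r(s,290,170,80,95,6)
cv2.imwrite("pics/c2.png",np.hstack([a[:,:400],b[:,:400]]))
```

```text
(no output)
```

View pics/c1.png

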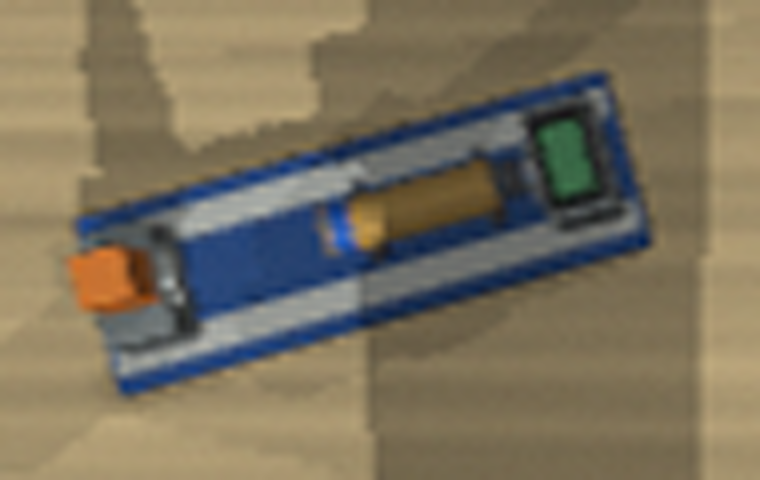

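View pics/c2.png

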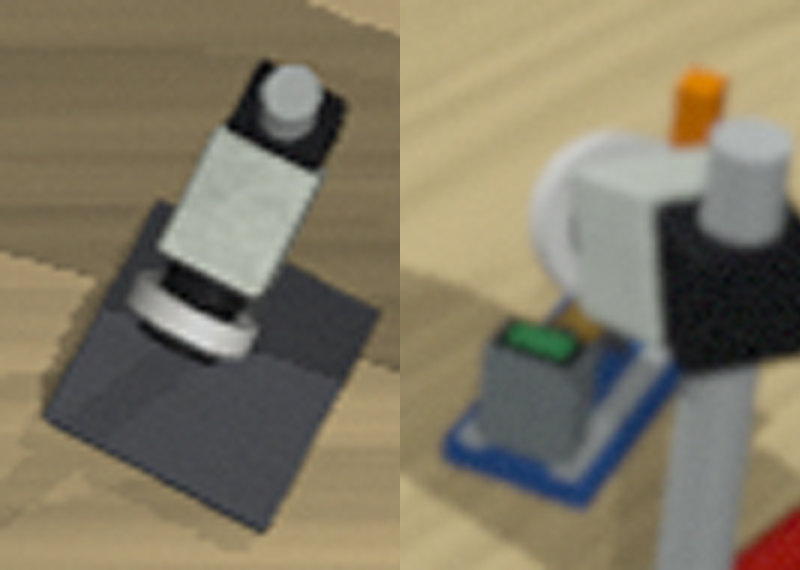

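The crops give these points. Gauge base corners are (78,220), (605,75), (650,243) and (122,393) in c1, and the post top is about (104,280). In c2 the stand plate corners are (43,418), (265,532), (380,313) and (160,200), the column top is (292,90) in the top view and (351,143) in the scene view, and the post top in the scene view is (303,82).

```bash
cat > h.py <<'E'
import numpy as np
from scipy.spatial.transform import Rotation as R
from scipy.optimize import least_squares
from plant import ctrl
C={}
def cam(n):
    if n not in C: C[n]=ctrl.read_camera(n)
    return C[n]
def proj(n,p):
    c=cam(n); q=R.from_quat(c["orientation"]).inv().apply(np.asarray(p)-c["xyz"]); q=q@np.asarray(c["camera_matrix"]).T
    return q[...,:2]/q[...,2:]
def ray(n,uv):
    c=cam(n); d=np.linalg.inv(c["camera_matrix"])@[*uv,1]; return np.array(c["xyz"]),R.from_quat(c["orientation"]).apply(d)
def atz(n,uv,z):
    o,d=ray(n,uv); return o+d*(z-o[2])/d[2]
def tri(uv1,uv2,a="top",b="scene"):
    o,d=ray(a,uv1);p,e=ray(b,uv2); s=np.linalg.lstsq(np.c_[d,-e],p-o,rcond=None)[0]
    P,Q=o+s[0]*d,p+s[1]*e; return (P+Q)/2,np.linalg.norm(P-Q)
def pick(x0,y0,k): return lambda x,y:np.array([(x+.5)/k-.5+x0,(y+.5)/k-.5+y0])
def T(p,x):  # pose x,y,yaw on bench
    return R.from_euler('z',p[2]).apply(np.atleast_2d(x))+[p[0],p[1],0]
E
python3 - <<'E'
from h import *
g=pick(185,195,8); a=pick(280,95,6); b=pick(290,170,6)
gc=[g(78,220),g(605,75),g(650,243),g(122,393)]
W=[atz("top",u,.014) for u in gc]; print("gauge corners",np.round(W,4),[round(np.linalg.norm(W[i]-W[i-1]),4) for i in range(4)])
post,e=tri(g(104,280),b(303,82)); print("post top tri",post,e, atz("top",g(104,280),.112))
loc=np.array([[105,35,14],[-105,35,14],[-105,-35,14],[105,-35,14]])/1e3
# jaw side (crop left) = +x ; choose order by yaw fit
best=None
for L in (loc,loc*[1,-1,1]):
  for y in (0,1.5,3,-1.5):
    f=least_squares(lambda p:np.ravel(proj("top",T(p,L))-gc),[*np.mean(W,0)[:2],y])
    if best is None or f.cost<best.cost: best=f
G=best.x; print("gauge",G,best.cost,np.round(best.fun,2))
print("post in gauge",R.from_euler('z',-G[2]).apply(post-[G[0],G[1],0]))
pc=[a(43,418),a(265,532),a(380,313),a(160,200)]
ct=a(292,90); cs=b(351,143)
W=[atz("top",u,.016) for u in pc]; print("plate",np.round(W,4),[round(np.linalg.norm(W[i]-W[i-1]),4) for i in range(4)])
col,e=tri(ct,cs); print("col top",col,e,atz("top",ct,.346))
c0=np.mean(W,0); yaws=[np.arctan2(*(W[i]-W[i+1])[1::-1]) for i in(0,1)]; print("plate centre",c0,"edge yaws",yaws,"col yaw",np.arctan2(*(col-c0)[1::-1]))
E
```

```text
gauge corners [[0.5436 0.2534 0.014 ]
 [0.5983 0.0533 0.014 ]
 [0.5341 0.0359 0.014 ]
 [0.4781 0.2354 0.014 ]] [np.float64(0.068), np.float64(0.2074), np.float64(0.0664), np.float64(0.2072)]
post top tri [0.5163658  0.22067054 0.11220949] 0.0011305372216738048 [0.51595129 0.2203309  0.112     ]
gauge [0.53854587 0.14449885 1.84063861] 0.8626387508984958 [-0.55 -0.22  0.22 -0.66  0.65  0.44 -0.33  0.41]
post in gauge [0.07932801 0.00107163 0.11220949]
plate [[ 0.7202 -0.0279  0.016 ]
 [ 0.6608 -0.1407  0.016 ]
 [ 0.7741 -0.2008  0.016 ]
 [ 0.834  -0.0884  0.016 ]] [np.float64(0.1289), np.float64(0.1275), np.float64(0.1282), np.float64(0.1274)]
col top [ 0.77975892 -0.13145591  0.34642551] 0.0014527208213236905 [ 0.7804936  -0.13103955  0.346     ]
plate centre [ 0.74727839 -0.11444247  0.016     ] edge yaws [np.float64(1.0863308936022704), np.float64(2.6539313697732902)] col yaw -0.4825093487511331
```

```bash
cat >> h.py <<'E'
G=np.array([.5385,.1445,1.8406]); S=np.array([.7304,-.1054,-.486])
def Rd(yaw,tilt=0): # tool x along yaw, raised by tilt, z down/forward
    x=np.array([np.cos(yaw)*np.cos(tilt),np.sin(yaw)*np.cos(tilt),np.sin(tilt)])
    z=np.array([np.cos(yaw)*np.sin(tilt),np.sin(yaw)*np.sin(tilt),-np.cos(tilt)])
    return R.from_matrix(np.c_[x,np.cross(z,x),z])
def go(p,Rt,cur=None):
    s=ctrl.get_state(); Rc=R.from_quat(s["tcp_rot"]); p0=s["eef_pos"]
    if cur: p0,Rc=cur
    print("shift",np.round(Rc.inv().apply(np.asarray(p)-p0),4),"rot",np.round((Rc.inv()*Rt).as_rotvec(),4)); return np.asarray(p),Rt
E
python3 - <<'E'
from h import *
s=ctrl.get_state(); print(s["eef_pos"],R.from_quat(s["tcp_rot"]).as_matrix().round(3))
a=go([.45,-.25,.23],Rd(1.0))
g=T(G,[.0795,.0005,.076])[0]; print("post grasp tcp",g)
b=go(g+[0,0,.1],Rd(G[2]),a); go(g,Rd(G[2]),b)
v=T(S,[-.035,0,.265])[0]; sd=Rd(S[2],.42).as_matrix()[:,0]; print("lens",v,"view",v-.07*sd)
print("start->post direct rot",(R.from_quat(s["tcp_rot"]).inv()*Rd(G[2])).as_rotvec(), R.from_quat(s["tcp_rot"]).inv().apply(g+[0,0,.1]-s["eef_pos"]))
E
```

```text
[ 0.16551795 -0.65396652  0.23042423] [[ 0.969  0.245 -0.   ]
 [ 0.245 -0.969  0.002]
 [ 0.    -0.002 -1.   ]]
shift [ 0.3749 -0.3219  0.001 ] rot [-0.0014 -0.0008 -0.7522]
post grasp tcp [0.51682798 0.22099068 0.076     ]
shift [ 0.4324 -0.1982  0.054 ] rot [ 0.      0.     -0.8406]
shift [0.  0.  0.1] rot [0. 0. 0.]
lens [ 0.69945271 -0.08905175  0.265     ] view [ 0.64293745 -0.05919694  0.23645677]
start->post direct rot [-9.92207726e-04 -1.38556883e-03 -1.59283424e+00] [ 0.55514215 -0.7620006   0.05570565]
```

```bash
python3 inch.py '[[0.375,-0.322,0,0,0,-0.75,1],[0.375,-0.322,0,0,0,-0.75,1],[0.375,-0.322,0,0,0,-0.75,1],[0.375,-0.322,0,0,0,-0.75,1],[0.375,-0.322,0,0,0,-0.75,1],[0.375,-0.322,0,0,0,-0.75,1],[0.375,-0.322,0,0,0,-0.75,1],[0.375,-0.322,0,0,0,-0.75,1],[0.375,-0.322,0,0,0,-0.75,1]]'
python3 -c "
from h import *
g=T(G,[.0795,.0005,.076])[0]
go(g+[0,0,.1],Rd(G[2]))"
```

```text
time: 1.32
eef_pos: [0.4516, -0.2471, 0.2312]
tcp_rot: [0.877, 0.481, 0.0, -0.0]
contact_force: [0.6, -0.9, -0.1]
opening: 0.998
finger_force: 0.0
shift [ 0.4299 -0.1963  0.0555] rot [ 0.000e+00 -6.000e-04 -8.367e-01]
```

```bash
python3 inch.py '[[0.43,-0.196,0.055,0,0,-0.837,1],[0.43,-0.196,0.055,0,0,-0.837,1],[0.43,-0.196,0.055,0,0,-0.837,1],[0.43,-0.196,0.055,0,0,-0.837,1],[0.43,-0.196,0.055,0,0,-0.837,1],[0.43,-0.196,0.055,0,0,-0.837,1],[0.43,-0.196,0.055,0,0,-0.837,1],[0.43,-0.196,0.055,0,0,-0.837,1],[0.43,-0.196,0.055,0,0,-0.837,1],[0.43,-0.196,0.055,0,0,-0.837,1]]'
python3 -c "
from h import *
import cv2
g=T(G,[.0795,.0005,.076])[0]
go(g,Rd(G[2]))
for n in('top','scene'):
  im=cam(n)['pixels'][:,:,::-1]
  cv2.imwrite('pics/a_'+n+'.png',im)
a=cv2.imread('pics/a_top.png')[170:270,150:250];b=cv2.imread('pics/a_scene.png')[130:230,290:390]
import numpy as np
cv2.imwrite('pics/a.png',cv2.resize(np.hstack([a,b]),None,fx=4,fy=4,interpolation=2))
print(proj('top',T(G,[.0795,0,.112])),proj('scene',T(G,[.0795,0,.112])))
"
```

```text
time: 2.58
eef_pos: [0.5188, 0.216, 0.1761]
tcp_rot: [0.608, 0.794, -0.0, 0.0]
contact_force: [0.1, -0.3, 0.2]
opening: 0.998
finger_force: 0.0
shift [ 0.0054 -0.0005  0.1001] rot [-0.0006  0.0007 -0.0067]
[[197.28930051 229.07868157]] [[340.24226422 183.40885627]]
```

View pics/a.png

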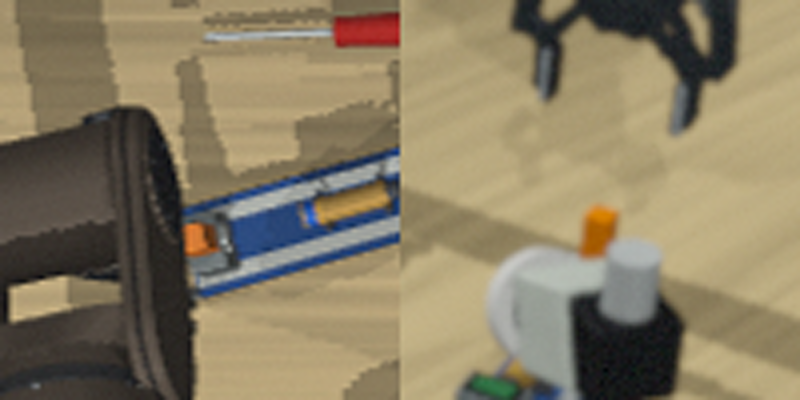

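The fingertips are at about (545,100) and (680,130) in the right crop, straddling the post at (600,215). I'll go down and grip it.

```bash
python3 inch.py '[[0.005,0,0.05,0,0,-0.006,1],[0.005,0,0.08,0,0,-0.006,1],[0.005,0,0.1,0,0,-0.006,1],[0.005,0,0.1,0,0,-0.006,0.5],[0.005,0,0.1,0,0,-0.006,0.3],[0.005,0,0.1,0,0,-0.006,0.1],[0.005,0,0.1,0,0,-0.006,0.1],[0.005,0,0.1,0,0,-0.006,0.1],[0.005,0,0.1,0,0,-0.006,0.1]]' 40
python3 -c "
from h import *
g=T(G,[.0795,.0005,.076])[0]
go(g,Rd(G[2]))
p=ctrl.get_state()['eef_pos'];print(R.from_euler('z',-G[2]).apply(p-[G[0],G[1],0]))"
```

```text
time: 3.8
eef_pos: [0.5164, 0.222, 0.0778]
tcp_rot: [0.605, 0.796, -0.001, -0.001]
contact_force: [-5.7, -2.4, 6.6]
opening: 0.225
finger_force: 41.8
shift [-0.0011  0.0002  0.0018] rot [-0.0031  0.0006  0.0015]
[0.08056363 0.00068629 0.07780982]
```

```bash
python3 inch.py '[[-0.003,-0.001,0,0,0,0,0.1],[-0.008,-0.001,0,0,0,0,0.1],[-0.014,-0.001,0,0,0,0,0.1],[-0.02,-0.001,0,0,0,0,0.1],[-0.026,-0.001,0,0,0,0,0.1],[-0.032,-0.001,0,0,0,0,0.1],[-0.038,-0.001,0,0,0,0,0.1],[-0.044,-0.001,0,0,0,0,0.1],[-0.049,-0.001,0,0,0,0,0.1],[-0.052,-0.001,0,0,0,0,0.1]]'
cat >> h.py <<'E'
def gst():
    s=ctrl.get_state(); i=R.from_euler('z',-G[2]); print("in gauge: pos",i.apply(s["eef_pos"]-[G[0],G[1],0]).round(4),"F",i.apply(s["contact_force"]).round(1),"t",s["time"],"ff",s["finger_force"])
E
python3 -c "
from h import *
gst()"
```

```text
time: 5.05
eef_pos: [0.5305, 0.1717, 0.0778]
tcp_rot: [0.605, 0.796, 0.0, 0.0]
contact_force: [-3.2, -0.7, 5.5]
opening: 0.23
finger_force: 41.7
in gauge: pos [0.0283 0.0004 0.0778] F [0.2 3.3 5.5] t 5.05 ff 41.6803514957428
```

```bash
python3 inch.py '[[-0.002,0,0,0,0,0,0.1],[-0.004,0,0,0,0,0,0.1],[-0.005,0,0,0,0,0,0.1],[-0.006,0,0,0,0,0,0.1],[-0.006,0,0,0,0,0,0.1]]'
python3 -c "
from h import *
gst()"
```

```text
time: 5.68
eef_pos: [0.5321, 0.1663, 0.0778]
tcp_rot: [0.605, 0.796, 0.0, -0.0]
contact_force: [-2.7, 1.1, 5.8]
opening: 0.225
finger_force: 41.6
in gauge: pos [0.0227 0.0004 0.0778] F [1.8 2.3 5.8] t 5.675 ff 41.64835453033447
```

```bash
python3 inch.py '[[-0.001,0,0,0,0,0,0.1],[-0.002,0,0,0,0,0,0.1],[-0.002,0,0,0,0,0,0.1]]'
python3 -c "
from h import *
gst()"
```

```text
time: 6.05
eef_pos: [0.5326, 0.1645, 0.0778]
tcp_rot: [0.605, 0.796, 0.0, -0.0]
contact_force: [-3.1, 1.4, 6.3]
opening: 0.224
finger_force: 41.7
in gauge: pos [0.0208 0.0004 0.0778] F [2.1 2.6 6.3] t 6.05 ff 41.70476853847504
```

```bash
python3 inch.py '[[-0.001,0,0,0,0,0,0.1],[-0.001,0,0,0,0,0,0.1]]'
python3 -c "
from h import *
gst()"
```

```text
time: 6.3
eef_pos: [0.5326, 0.1643, 0.0778]
tcp_rot: [0.605, 0.796, 0.001, -0.001]
contact_force: [-2.9, 4.5, 6.6]
opening: 0.228
finger_force: 41.7
in gauge: pos [0.0206 0.0004 0.0778] F [5.1 1.6 6.6] t 6.3 ff 41.69172763824463
```

```bash
python3 inch.py '[[-0.0008,0,0,0,0,0,0.1],[-0.0008,0,0,0,0,0,0.1]]'
python3 -c "
from h import *
gst()"
```

```text
time: 6.55
eef_pos: [0.5326, 0.1642, 0.0778]
tcp_rot: [0.605, 0.796, 0.001, -0.001]
contact_force: [-3.7, 6.5, 6.1]
opening: 0.225
finger_force: 41.7
in gauge: pos [0.0206 0.0004 0.0778] F [7.2 1.8 6.1] t 6.55 ff 41.71697437763214
```

```bash
python3 inch.py '[[-0.0005,0,0,0,0,0,0.1],[-0.0005,0,0,0,0,0,0.1],[-0.0005,0,0,0,0,0,0.1],[-0.0005,0,0,0,0,0,0.1],[-0.0005,0,0,0,0,0,0.1],[-0.0005,0,0,0,0,0,0.1],[-0.0005,0,0,0,0,0,0.1]]'
python3 -c "
from h import *
gst()"
```

```text
time: 7.42
eef_pos: [0.5327, 0.1642, 0.0778]
tcp_rot: [0.605, 0.796, 0.001, -0.001]
contact_force: [-4.2, 7.9, 5.7]
opening: 0.23
finger_force: 41.7
in gauge: pos [0.0206 0.0003 0.0778] F [8.8 1.9 5.7] t 7.425 ff 41.73917591571808
```

The jaw stopped after 60 mm of travel, which matches the expected nip reading. It was held at about 8.8 N for over 0.5 s. Next I slide it back 30 mm and release.

```bash
python3 inch.py '[[0.006,0,0,0,0,0,0.1],[0.014,0,0,0,0,0,0.1],[0.022,0,0,0,0,0,0.1],[0.029,0,0,0,0,0,0.1],[0.0325,0,0,0,0,0,0.1],[0.0325,0,0,0,0,0,0.1],[0.0325,0,0,0,0,0,0.1]]'
python3 -c "
from h import *
gst()"
python3 inch.py '[[0,0,0,0,0,0,1],[0,0,0,0,0,0,1],[0,0,0,0,0,0,1],[0,0,0,0,0,0,1],[0,0,-0.05,0,0,0,1],[0,0,-0.07,0,0,0,1],[0,0,-0.07,0,0,0,1]]'
python3 -c "
from h import *
gst()
g=T(G,[-.032,.0003,.031])[0]
a=go(g+[0,0,.075],Rd(G[2])); go(g,Rd(G[2]),a)"
```

```text
time: 8.3
eef_pos: [0.5244, 0.1934, 0.0778]
tcp_rot: [0.605, 0.796, -0.0, -0.0]
contact_force: [-3.7, 0.8, 7.5]
opening: 0.228
finger_force: 41.8
in gauge: pos [0.0509 0.0005 0.0778] F [1.7 3.4 7.5] t 8.3 ff 41.79839551448822
time: 9.18
eef_pos: [0.5257, 0.1935, 0.1485]
tcp_rot: [0.606, 0.796, 0.002, 0.002]
contact_force: [0.5, -0.4, 0.4]
opening: 1.002
finger_force: 0.0
in gauge: pos [ 0.0506 -0.0007  0.1485] F [-0.6 -0.4  0.4] t 9.175 ff 0.0
shift [-0.0826 -0.0012  0.0425] rot [0.0047 0.0004 0.0002]
shift [0.    0.    0.075] rot [0. 0. 0.]
```

```bash
python3 inch.py '[[-0.05,-0.0016,0,0,0,0,1],[-0.083,-0.0016,0.02,0.005,0,0,1],[-0.083,-0.0016,0.06,0.005,0,0,1],[-0.083,-0.0016,0.09,0.005,0,0,1],[-0.083,-0.0016,0.11,0.005,0,0,1],[-0.083,-0.0016,0.1175,0.005,0,0,1],[-0.083,-0.0016,0.1175,0.005,0,0,1]]'
python3 -c "
from h import *
gst()"
```

```text
time: 10.05
eef_pos: [0.5448, 0.1129, 0.0286]
tcp_rot: [0.605, 0.796, -0.002, -0.002]
contact_force: [0.6, 0.0, 0.5]
opening: 1.002
finger_force: 0.0
in gauge: pos [-0.0321  0.0023  0.0286] F [-0.2 -0.6  0.5] t 10.05 ff 0.0
```

```bash
python3 inch.py '[[0,0.0015,-0.0022,0,0,0,1],[0,0.0015,-0.0022,0,0,0,0.5],[0,0.0015,-0.0022,0,0,0,0.3],[0,0.0015,-0.0022,0,0,0,0.1],[0,0.0015,-0.0022,0,0,0,0.1],[0,0.0015,-0.0022,0,0,0,0.1],[0,0.0015,-0.0022,0,0,0,0.1]]' 50
python3 -c "
from h import *
gst()"
```

```text
time: 10.92
eef_pos: [0.547, 0.1133, 0.0314]
tcp_rot: [0.605, 0.796, -0.001, -0.001]
contact_force: [1.8, 1.2, 0.6]
opening: 0.219
finger_force: 48.8
in gauge: pos [-0.0323  0.0002  0.0314] F [ 0.6 -2.   0.6] t 10.925 ff 48.75623166561127
```

```bash
python3 inch.py '[[0,0,-0.01,0,0,0,0.1],[0,0,-0.03,0,0,0,0.1],[0,0,-0.07,0,0,0,0.1],[0,0,-0.12,0,0,0,0.1],[0,0,-0.17,0,0,0,0.1],[0,0,-0.17,0,0,0,0.1],[0,0,-0.17,0,0,0,0.1]]' 60
cat >> h.py <<'E'
Rv=Rd(S[2],.42); sx=Rv.as_matrix()[:,0]; sz=Rv.as_matrix()[:,2]
lens=T(S,[-.035,0,.265])[0]; view=lens-.07*sx; tcpv=view-.0375*sx+.019*sz
E
python3 -c "
from h import *
gst(); print(ctrl.get_state()['opening'],tcpv)
a=go([.53,0,.22],Rd(.7))
b=go(tcpv-.05*sx,Rv,a)
"
```

```text
time: 11.8
eef_pos: [0.5463, 0.1133, 0.2008]
tcp_rot: [0.606, 0.796, -0.002, -0.002]
contact_force: [-0.3, -0.9, -3.4]
opening: 0.214
finger_force: 58.9
in gauge: pos [-0.0321  0.0008  0.2008] F [-0.8  0.6 -3.4] t 11.8 ff 58.863356709480286
0.21388549345118596 [ 0.61951178 -0.04682207  0.20381706]
shift [-0.1049 -0.046  -0.019 ] rot [-0.0055  0.0034  1.1408]
shift [0.0212 0.0512 0.0366] rot [-0.2489  0.3693  1.1677]
```

```bash
python3 inch.py '[[-0.015,-0.006,-0.003,0,0,0.16,0.1],[-0.03,-0.013,-0.006,0,0,0.33,0.1],[-0.045,-0.02,-0.01,0,0,0.5,0.1],[-0.06,-0.027,-0.012,0,0,0.67,0.1],[-0.075,-0.033,-0.015,0,0,0.84,0.1],[-0.09,-0.04,-0.019,0,0,1,0.1],[-0.105,-0.046,-0.019,0,0,1.14,0.1],[-0.105,-0.046,-0.019,0,0,1.14,0.1],[-0.105,-0.046,-0.019,0,0,1.14,0.1]]'
python3 -c "
from h import *
b=go(tcpv-.05*sx,Rv)
"
```

```text
time: 12.92
eef_pos: [0.5301, 0.0005, 0.2187]
tcp_rot: [0.939, 0.344, -0.004, -0.001]
contact_force: [-0.4, 0.5, -1.6]
opening: 0.214
finger_force: 58.9
shift [0.0209 0.0517 0.0349] rot [-0.25    0.3773  1.1705]
```

```bash
python3 inch.py '[[0.003,0.007,0.005,-0.03,0.05,0.15,0.1],[0.006,0.014,0.01,-0.06,0.09,0.29,0.1],[0.009,0.021,0.015,-0.1,0.15,0.44,0.1],[0.012,0.028,0.02,-0.13,0.2,0.6,0.1],[0.015,0.037,0.025,-0.17,0.26,0.8,0.1],[0.018,0.044,0.03,-0.21,0.32,0.98,0.1],[0.021,0.052,0.035,-0.25,0.377,1.17,0.1],[0.021,0.052,0.035,-0.25,0.377,1.17,0.1],[0.021,0.052,0.035,-0.25,0.377,1.17,0.1]]'
python3 -c "
from h import *
print(ctrl.get_state()['qpos'])
b=go(tcpv,Rv)
"
```

```text
time: 14.05
eef_pos: [0.5797, -0.0252, 0.184]
tcp_rot: [0.949, -0.235, 0.202, 0.05]
contact_force: [1.0, 0.0, -1.6]
opening: 0.216
finger_force: 58.9
[-0.16166182 -0.05646666  2.08404305 -0.19801666  0.72301604  2.01635919]
shift [0.0495 0.0006 0.0004] rot [ 0.0001 -0.0004  0.0016]
```

```bash
python3 inch.py '[[0.015,0,0,0,0,0,0.1],[0.03,0,0,0,0,0,0.1],[0.04,0,0,0,0,0,0.1],[0.04,0.0006,0,0,0,0.0016,0.1],[0.04,0.0006,0,0,0,0.0016,0.1]]'
python3 -c "
from h import *
import cv2
b=go(tcpv,Rv)
s=ctrl.get_state(); Rc=R.from_quat(s['tcp_rot']);e=s['eef_pos']+Rc.apply([.0375,0,-.019])
print('end',e)
o=[]
for n in('top','scene'):
  im=cam(n)['pixels'][:,:,::-1].copy(); print(n,proj(n,[e,view,lens]).round(1).tolist())
  c=proj(n,e).astype(int); o.append(cv2.resize(im[c[1]-50:c[1]+50,c[0]-50:c[0]+50],None,fx=4,fy=4,interpolation=2)); print(c)
cv2.imwrite('pics/v.png',np.hstack(o))
"
```

```text
time: 14.68
eef_pos: [0.6119, -0.044, 0.201]
tcp_rot: [0.949, -0.237, 0.203, 0.05]
contact_force: [-0.2, -1.0, -2.3]
opening: 0.209
finger_force: 58.9
shift [ 0.0085 -0.0011  0.0007] rot [ 0.0007 -0.0017 -0.0031]
end [ 0.6352501  -0.05643294  0.23366122]
top [[296.2, 179.9], [297.2, 176.7], [309.2, 152.2]]
[296 179]
scene [[307.9, 199.9], [309.9, 200.7], [323.0, 205.7]]
[307 199]
```

View pics/v.png

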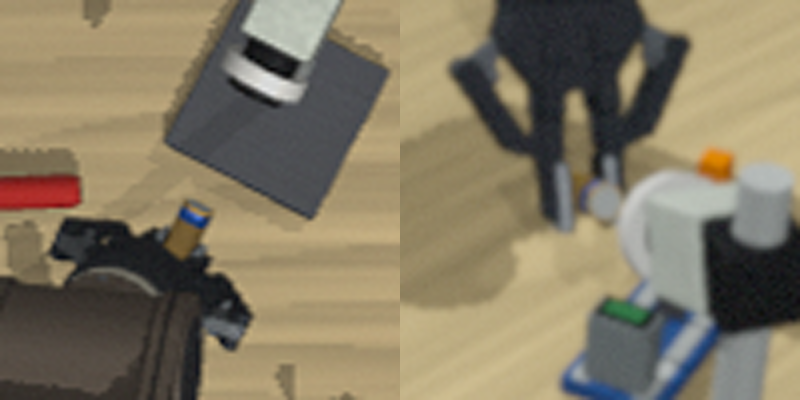

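In the scene crop the polished disc is centred at (603,202), matching the prediction within 1 px. In the top crop the end is at about (195,207), a pixel or so left of the prediction. I'll overlay the predicted outlines to judge both the end and the lens.

```bash
python3 -c "
from h import *
import cv2
s=ctrl.get_state(); Rc=R.from_quat(s['tcp_rot']);e=s['eef_pos']+Rc.apply([.0375,0,-.019])
t=np.linspace(0,2*np.pi,40); circ=np.c_[0*t,np.cos(t),np.sin(t)]
o=[]
for n,cx,cy in(('top',303,160),('scene',315,200)):
  im=cam(n)['pixels'][:,:,::-1]; k=10; w,h=20,27
  big=cv2.resize(im[cy-h:cy+h,cx-w:cx+w],None,fx=k,fy=k,interpolation=2)
  for P,c in((e+Rc.apply(.010*circ),(0,255,0)),(e+Rc.apply(.010*circ-[.075,0,0]),(0,255,0)),(lens+Rv.apply(.018*circ),(255,255,0)),(lens+Rv.apply(.027*circ+[.008,0,0]),(0,0,255))):
    u=((proj(n,P)-[cx-w,cy-h]+.5)*k-.5).round().astype(int); cv2.polylines(big,[u.reshape(-1,1,2)],True,c,1)
  o.append(big)
cv2.imwrite('pics/w.png',np.hstack(o))
"
```

```text
(no output)
```

View pics/w.png

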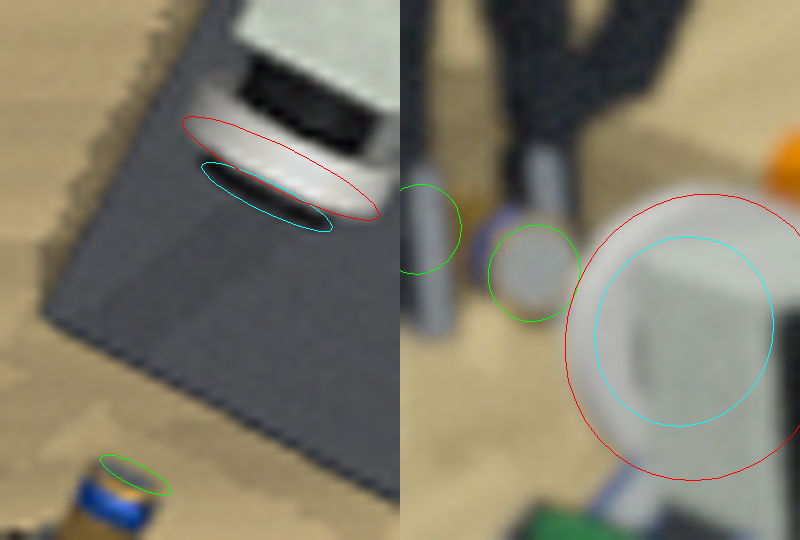

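The lens outline fits well. The shaft axis is within about 1 mm laterally, so I only need to advance about 9 mm along the axis.

```bash
python3 inch.py '[[0.005,0,0,0,0,0,0.1],[0.009,0,0,0,0,0,0.1],[0.009,0,0,0,0,0,0.1],[0.009,0,0,0,0,0,0.1],[0.009,0,0,0,0,0,0.1],[0.009,0,0,0,0,0,0.1]]'
python3 -c "
from h import *
import cv2
go(tcpv,Rv)
s=ctrl.get_state(); print(s['dq'].round(4)); Rc=R.from_quat(s['tcp_rot']);e=s['eef_pos']+Rc.apply([.0375,0,-.019])
o=[]
for n,cx,cy in(('top',303,160),('scene',315,200)):
  im=cam(n)['pixels'][:,:,::-1]; k=10; w,h=20,27
  big=cv2.resize(im[cy-h:cy+h,cx-w:cx+w],None,fx=k,fy=k,interpolation=2)
  for P in(e,e-Rc.apply([.03,0,0]),lens):
    u=((proj(n,P)-[cx-w,cy-h]+.5)*k-.5).round().astype(int); print(n,u); cv2.circle(big,tuple(map(int,u)),2,(0,255,0),-1)
  o.append(big)
cv2.imwrite('pics/y.png',np.hstack(o))
"
```

```text
time: 15.62
eef_pos: [0.6194, -0.0477, 0.2051]
tcp_rot: [0.949, -0.237, 0.204, 0.05]
contact_force: [0.5, 0.1, -2.3]
opening: 0.213
finger_force: 58.9
shift [-0.0008 -0.0008  0.001 ] rot [ 0.0003 -0.0027 -0.0029]
[-0.0005  0.0002 -0.0012 -0.0002 -0.002  -0.0005]
top [151 442]
top [101 544]
top [267 196]
scene [150 278]
scene [101 259]
scene [284 331]
```

View pics/y.png

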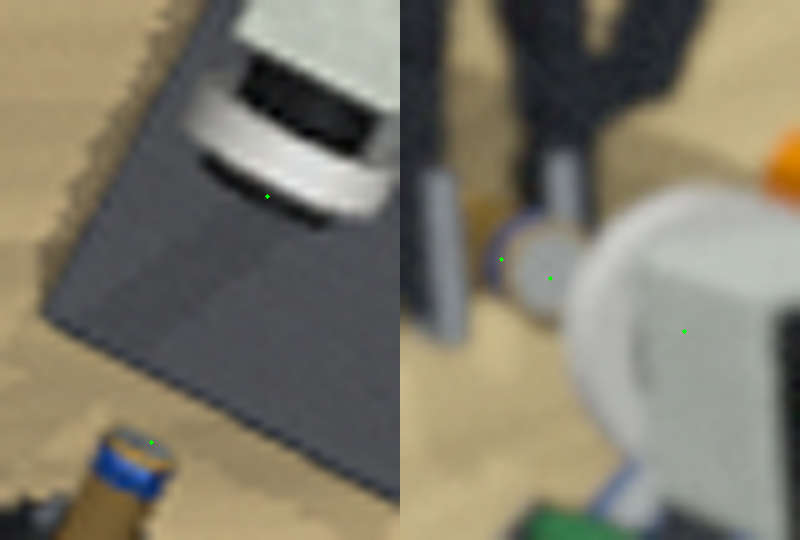

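The top view puts the end face at about (142,450) and the lens centre at about (263,192). That gives roughly 72.5 mm instead of 70 mm, with almost no lateral error. I'll advance 2.3 mm, settle and hand in.

```bash
python3 inch.py '[[0.0023,0,0,0,0,0,0.1],[0.0023,0,0,0,0,0,0.1],[0.0023,0,0,0,0,0,0.1],[0.0023,0,0,0,0,0,0.1],[0.0023,0,0,0,0,0,0.1],[0.0023,0,0,0,0,0,0.1]]'
python3 -c "
from h import *
go(tcpv,Rv); print(ctrl.get_state()['dq'].round(4)); print(ctrl.sign_off())"
```

```text
time: 16.48
eef_pos: [0.6213, -0.0487, 0.2061]
tcp_rot: [0.949, -0.237, 0.204, 0.05]
contact_force: [-0.7, 0.3, -2.2]
opening: 0.212
finger_force: 58.9
shift [-0.0032 -0.0008  0.001 ] rot [ 0.0003 -0.0028 -0.0029]
[-0.0007 -0.0002  0.0006 -0.0003  0.0007 -0.0022]
the job is handed in; nothing more can be done
None
```

The job is handed in at 16.5 s: I nipped the shaft at about 8.8 N for over half a second, slid the jaw back 30 mm and let go, and the arm is now holding the polished end square to the lens, about 70 mm away and centred to within 1–2 mm by the camera views.

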